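Refit the hinge pin of the spice funnel arm

TASK

Take the black-handled hinge pin out of the rack and thread it down through the upper ear of the filling stand's blue bracket, the eye of the funnel arm and the lower ear, until its collar sits flat on the upper ear, and let go of it there. The bracket can be set anywhere along its slots, so ease the pin in by feel: never force it against the bracket or the arm (nothing harder than about 25 N) and never drop it in. Leave the red pin and everything else where it is.

Things in the scene. Friction and masses are not known exactly. Their poses are not given: they have to be found in the camera images.
- pin: Hinge pin to fit, loose, 160 g: steel shank 14 mm diameter, black flat-sided handle. Origin at the tip, z along the shank to the handle. The nose is a cone: 11.4 mm diameter at the flat tip, 14 mm at z = 4 mm. Collar 32 mm diameter at z = 85 to 91 mm; handle block at z = 91 to 135 mm, 18 mm thick along x, 30 mm wide along y. Starts upright in the rack, hanging by its collar.
- pin_tip (a point): Tip of the black-handled pin's nose (the pin's origin).
- pin_collar (a point): On the black-handled pin's axis at the underside of its collar, 85 mm above the tip.
- rack: White plastic pin rack, fixed, 70 (x) by 160 (y) by 102 mm high, open underneath; its 12 mm top plate has two 17 mm through holes at y = +40 and -40 mm. Either may hold the black-handled pin; the other holds the red one. Origin: underside centre.
- red_pin: Bystander, loose: a shorter pin (45 mm shank) with a red handle of the same shape, for another machine, in the rack's other hole. Origin at its tip.
- stand: Spice filling stand, fixed. White base 150 (x) by 280 mm (y +85 to -195); steel column at y +55, top z = 130 mm; rest post at y -108, top z = 92. A blue bracket on the column has two level ears, 56 by 56 mm, at z = 80 to 92 and 120 to 132 mm, with 15 mm holes right through on one vertical axis. Nothing near the hole stands above z = 132. Origin: on the table at x = 0, 8 mm along -y from stand_axis.
- stand_axis (a point): Where the ear hole's centre would be with the bracket pushed right back on its slotted bolts, at the upper ear's top face (z = 132 mm); axes as the stand. The bracket is set forward, unmeasured: both holes really lie 3 to 13 mm along -y from this point and up to 5 mm either way in x: feel for them. The ear is stiff (about 20 N per mm); a nose within 1.8 mm of the centre sinks in, the rim centring it.
- stand_rest (a point): Top of the rest post. On it lies the funnel arm: an aluminium bar running along the stand's -y from an eye block (42 by 42 mm, z = 92 to 112 mm, 18 mm through hole) kept between the ears, to a steel funnel 150 mm out (92 mm across, top z = 131). The arm slides a few mm sideways (1 to 3 N); its hole starts up to 2 mm in x and y out of line with the ears' holes, and the pin's nose nudges it into line.
- jar_a: Bystander, loose: brown spice jar with black cap, 64 mm diameter, 110 mm high.
- jar_b: Bystander, loose: amber spice jar with red cap, 64 mm diameter, 110 mm high.
- squeeze: Bystander, loose: yellow squeeze bottle, 60 mm diameter, 180 mm high.
- cup: Bystander, loose: steel cup, 74 mm diameter, 75 mm high.
- spoon: Bystander, loose: spoon lying on the table.

How it is judged:
By the outcome, as a careful person would: the job done as asked, in the order asked, and still so for the second after the job is handed in, with the robot touching nothing.
It also fails if it takes over 72 s, if anything falls off the work surface, if the arm or the gripper's body presses on something with over 40 N, if the wrist force passes 120 N, or if a joint passes its speed limit or range.

ROBOT

A 6-joint arm with a two-finger parallel gripper is mounted at the origin on the work surface. World frame = base frame: x ahead of the robot, y to its left, z up, the work surface at z = 0. Lengths are in mm, angles in rad, forces in N, time in s.
With the tool pointing down it reaches from about 350 to 875 mm from the base axis. Payload 4.2 kg.
Tool frame: the origin (TCP) lies between the finger pads; the fingertips stand 11 mm ahead of it and the grasp point (between the pads) lies 8 mm behind it; z points along the fingers, y is the direction in which the jaws open and shut (so a half turn about z gives the same grasp; the last joint's range is limited). The gripper opens to 85 mm and grips with 20 to 120 N. Pads are 22 mm wide; open, the fingers measure 114 mm over their backs; the gripper's body (76 mm by 85 mm) begins 54 mm behind the grasp point. The pads swing forward as they close: fully open they stand 13 mm farther back than shut.
Start: joints at [1.475, 0.385, 0.008, 0, -1.194, -0.259], TCP at [217.094, 586.063, 242.312] pointing down, gripper open.
Joint ranges: [-3.14, 3.14], [-1.21, 2.06], [-1.07, 1.41], [-3.16, 2.05], [-2.99, -0.16], [-3.1, 3.1]. Speed limits (rad/s): [2.79, 2.79, 3.14, 3.14, 3.14, 3.14].

INTERFACE

Orientations are given as a unit quaternion [x, y, z, w].
In Python, from bench import * gives the robot as it stands.
- The arm moves only by the tool servo_tool, never from a script. Its argument "rows" is a list of rows, each a list of 7 numbers: the opening, from 0 (shut) to 1 (fully open), then the shift along the tool's x, y, z in cm, then the turn, a rotation vector about the tool's x, y, z in degrees. A call has 1 to 12 rows; each row shifts and turns the commanded pose from where the row before left it, along the tool's axes as they then stand; what a row does not reach is not made up. A row lasts 1/10 s, in which the tool goes at most 50 mm and 8.59 degrees, less where a joint would pass 70% of its speed; a pose out of reach is approached as far as the arm can. A call is refused whole if a number of a shift passes 5 or a number of a turn 8.59, either way. A call with a gripper value outside its range is refused whole. The fingers move at their own pace and stop on an object; the grip force is fixed at half the most. Time passes only in rows, so rows that do not move let the fingers close. It gives the time, the measured TCP pose, the force and the opening at its end, in the units of the state.
- read_state(): the state, without advancing time (a new reading comes with each control period).
- get_image(name): name is "side" or "top" or "wrist"; returns a dict with "image" (480x640x3 uint8, red, green, blue), "mtx" (3x3 intrinsics, pixels), "extrinsics" (4x4, takes a point from camera to world coordinates). Camera axes: x right, y up, looking along -z (the intrinsics and any distortion apply to the point x, -y, -z); pixel columns grow to the right and rows downward; lengths in mm; the calibration is good to about 2 mm. A picture is of the moment at which its call begins. There is no depth.
- job_done(): hands the job in, once; it reports no verdict.
The state is a dict: "clock": time; "joints": joint angles; "joint_vel": joint speeds; "joint_efforts": joint torques, N m; "position": TCP position; "ee_rot": TCP orientation; "contact_force": force on the tool from outside, world axes, zero at the start; "wrist_torque": the same for the moment, N m; "gripper_width": finger opening in mm.
Only numpy, scipy, OpenCV 4.12 (cv2) and the standard library are available. Lean on these libraries where they do the work, as an engineer would, in place of code of your own. Each camera call takes 0.05 s, during which the arm holds its last target. There are 200 camera calls.

## Working session

There is one attempt and no reset: what is moved stays moved. The work goes in short steps, Python scripts to look and compute and a tool call to move; the robot and the scene stay as the last step left them, time stands still between calls to the robot, and variables do not carry over. Pictures are saved under pics/ and viewed, about 8 in all and at most 12, crops included, and the job is handed in when it is done.

Besides the shell and the picture viewer there is one more tool, called after "Request:" as a command line: name --pt "numbers of a row" for each row, then --argument value for the rest. servo_tool: Moves the arm, as the interface text tells. Its arguments: {"type":"object","properties":{"rows":{"type":"array","items":{"type":"array","items":{"type":"number"}}}},"required":["rows"]}

```bash
ls; mkdir -p pics; python3 - <<'E'
from bench import *
import cv2,numpy as np
s=read_state(); print(s)
for n in ("top","side"):
    d=get_image(n); cv2.imwrite(f"pics/{n}0.png",d["image"][:,:,::-1]); np.savez(f"pics/{n}0.npz",**d)
    print(n,d["mtx"].round(1).tolist(),d["extrinsics"].round(4).tolist(),[k for k in d])
E
```

```text
pics
{'clock': 0.0, 'joints': array([ 1.47457168e+00,  3.85548312e-01,  6.61442387e-03, -4.91944188e-04,
       -1.19400759e+00, -2.58617923e-01]), 'joint_vel': array([-0.00154345, -0.00016816, -0.00082241,  0.00128699,  0.0007762 ,
        0.00045746]), 'joint_efforts': array([ 4.43130580e-05, -3.92288911e+01,  1.88402528e+01,  4.18625280e+00,
       -4.61273070e-03,  5.26501989e-07]), 'position': array([216.92888263, 585.5406414 , 241.22312594]), 'ee_rot': array([ 9.84285475e-01, -1.76581143e-01, -1.40872925e-04,  1.08758675e-03]), 'contact_force': array([-0.48673044,  0.22437952, -0.16691316]), 'wrist_torque': array([-0.01220804,  0.02746123, -0.01632339]), 'gripper_width': 85.30595476071706}
top [[461.6, 0.0, 317.7], [0.0, 461.6, 237.7], [0.0, 0.0, 1.0]] [[0.0151, 0.9829, -0.1835, 376.7961], [-0.9996, 0.0193, 0.0209, 46.7042], [0.0241, 0.1831, 0.9828, 1059.6344], [0.0, 0.0, 0.0, 1.0]] ['image', 'mtx', 'extrinsics']
side [[538.1, 0.0, 321.6], [0.0, 538.1, 239.1], [0.0, 0.0, 1.0]] [[0.7588, 0.4202, -0.4976, -24.0099], [-0.651, 0.4679, -0.5977, -670.3145], [-0.0183, 0.7775, 0.6286, 852.5776], [0.0, 0.0, 0.0, 1.0]] ['image', 'mtx', 'extrinsics']
```

View pics/top0.png

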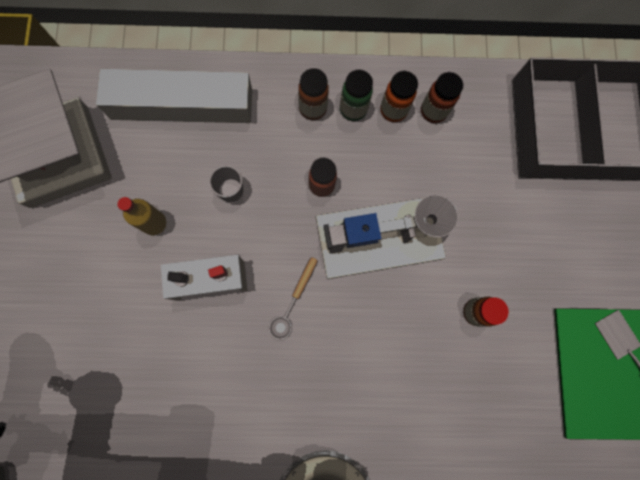

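View pics/side0.png

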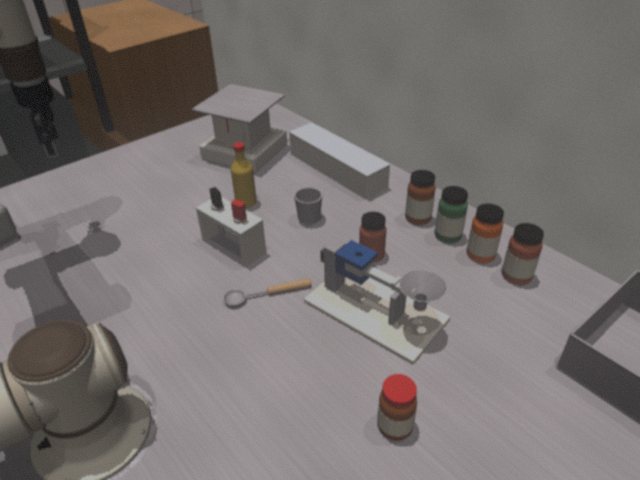

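Top view: the rack is at about (200,277), with the black handle at (177,277) and the red one at (217,271). The stand base is around (380,238), the blue bracket at (362,230) with a dark hole near (366,228), and the funnel at (436,217). Next I'll measure these, with an enlarged composite.

```bash
cat > h.py <<'E'
import numpy as np,cv2
def ray(d,u,v):
    K=d["mtx"];E=d["extrinsics"]
    c=np.array([(u-K[0,2])/K[0,0],-(v-K[1,2])/K[1,1],-1.0])
    return E[:3,3],E[:3,:3]@c
def onz(d,u,v,z):
    o,r=ray(d,u,v); return (o+r*(z-o[2])/r[2])
def proj(d,p):
    E=d["extrinsics"];K=d["mtx"];c=E[:3,:3].T@(np.asarray(p,float)-E[:3,3])
    return np.array([K[0,0]*c[0]/-c[2]+K[0,2],K[1,1]*-c[1]/-c[2]+K[1,2]])
def tri(d1,p1,d2,p2):
    o1,r1=ray(d1,*p1);o2,r2=ray(d2,*p2)
    t=np.linalg.lstsq(np.c_[r1,-r2],o2-o1,rcond=None)[0]
    a=o1+r1*t[0];b=o2+r2*t[1]; return (a+b)/2,np.linalg.norm(a-b)
def blobs(img,m,amin=15):
    n,l,s,c=cv2.connectedComponentsWithStats(m.astype(np.uint8))
    return [(s[i,4],s[i,:4].tolist(),c[i].round(1).tolist()) for i in range(1,n) if s[i,4]>=amin]
E
python3 - <<'E'
from h import *
for n in ("top","side"):
    d=dict(np.load(f"pics/{n}0.npz"));im=d["image"];hsv=cv2.cvtColor(im,cv2.COLOR_RGB2HSV)
    h,s,v=cv2.split(hsv)
    print(n,"blue",blobs(im,(h>100)&(h<130)&(s>120)&(v>40)))
    print("dark",[b for b in blobs(im,(v<45)) if b[0]<400])
    print("red",blobs(im,((h<6)|(h>174))&(s>170)&(v>100)))
d=dict(np.load("pics/top0.npz"));im=d["image"]
a=cv2.resize(im[248:308,155:255],(800,480),interpolation=cv2.INTER_CUBIC)  # x8
b=cv2.resize(im[195:285,310:460],(800,480),interpolation=cv2.INTER_CUBIC)  # x5.333
a=cv2.resize(a,(500,300));
c=np.zeros((600,800,3),np.uint8);c[:300,:500]=a   # x5
b=cv2.resize(im[195:255,310:470],(800,300),interpolation=cv2.INTER_CUBIC);c[300:]=b  # x5
cv2.imwrite("pics/crop1.png",np.clip(c[:,:,::-1].astype(float)*1.5,0,255).astype(np.uint8))
E
```

```text
top blue [(np.int32(809), [345, 214, 35, 31], [361.8, 229.1])]
dark [(np.int32(152), [343, 93, 27, 16], [356.0, 101.9]), (np.int32(83), [429, 94, 24, 16], [438.7, 104.0]), (np.int32(77), [302, 97, 25, 9], [315.5, 102.0]), (np.int32(121), [422, 107, 27, 16], [434.3, 116.6]), (np.int32(79), [342, 111, 24, 10], [354.0, 117.0]), (np.int32(43), [304, 112, 21, 8], [315.0, 116.7]), (np.int32(72), [67, 155, 13, 11], [74.2, 159.6]), (np.int32(31), [36, 166, 12, 7], [42.2, 169.0]), (np.int32(45), [20, 171, 15, 9], [27.7, 175.4]), (np.int32(17), [35, 174, 8, 4], [37.9, 175.5]), (np.int32(37), [213, 178, 8, 12], [215.7, 183.5]), (np.int32(27), [324, 186, 10, 9], [328.7, 190.1]), (np.int32(59), [225, 190, 17, 11], [234.6, 196.7]), (np.int32(20), [430, 215, 6, 7], [433.0, 217.5]), (np.int32(68), [401, 230, 9, 12], [405.1, 234.9]), (np.int32(18), [346, 243, 8, 4], [349.3, 245.1]), (np.int32(56), [329, 245, 15, 7], [335.6, 248.3]), (np.int32(135), [169, 273, 19, 9], [177.9, 277.2]), (np.int32(30), [473, 300, 5, 17], [474.2, 306.7]), (np.int32(218), [554, 310, 12, 127], [559.9, 375.8]), (np.int32(57)
[... 468 characters left out ...]
(np.int32(283), [34, 0, 20, 37], [43.2, 16.9]), (np.int32(169), [60, 76, 14, 25], [66.4, 87.6]), (np.int32(25), [59, 105, 12, 8], [64.3, 109.4]), (np.int32(64), [0, 114, 11, 17], [3.9, 122.8]), (np.int32(16), [12, 120, 6, 7], [14.8, 123.1]), (np.int32(23), [14, 129, 13, 5], [20.0, 130.7]), (np.int32(49), [1, 132, 15, 16], [8.7, 138.4]), (np.int32(29), [443, 194, 9, 10], [446.5, 198.6]), (np.int32(38), [452, 198, 14, 6], [458.8, 200.6]), (np.int32(86), [477, 213, 24, 10], [488.5, 218.2]), (np.int32(47), [515, 231, 15, 13], [521.4, 238.3]), (np.int32(18), [531, 239, 9, 5], [534.3, 240.9]), (np.int32(27), [46, 431, 19, 6], [54.6, 434.2]), (np.int32(77), [38, 438, 12, 11], [44.0, 443.7])]
red []
```

View pics/crop1.png

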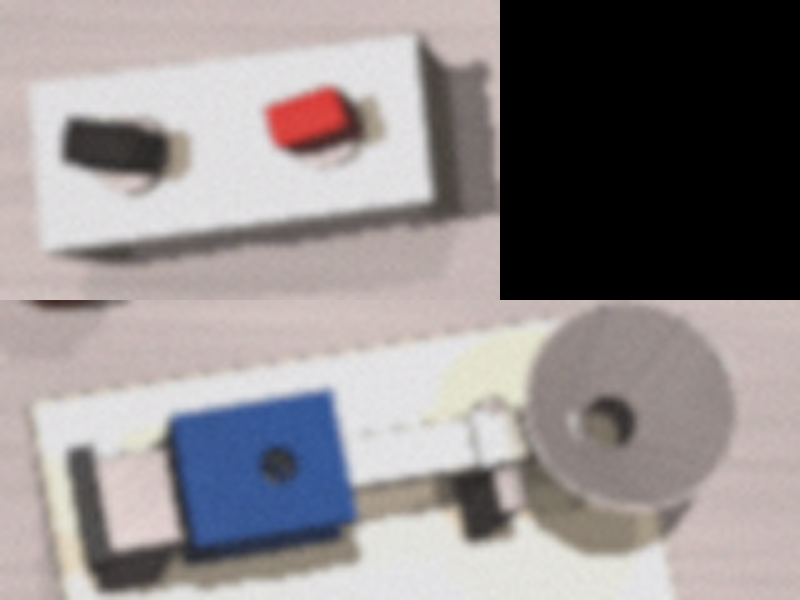

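```bash
python3 - <<'E'
from h import *
d=dict(np.load("pics/top0.npz"))
R=[onz(d,155+a/5,248+b/5,102)[:2] for a,b in [(30,84),(418,34),(435,200),(45,250)]]
print("rack",np.round(R,1).tolist(),[np.linalg.norm(R[i]-R[i-1]).round(1) for i in range(4)])
c=np.mean(R,0);yv=(R[0]-R[1]+R[3]-R[2]);yv/=np.linalg.norm(yv);print("c",c,"y",yv,"holes",c+40*yv,c-40*yv)
h=c+40*yv; print("handle top pred px",proj(d,[*h,152]),"crop",(proj(d,[*h,152])-[155,248])*5)
print("handle top from crop(98,144)",onz(d,155+98/5,248+144/5,152))
E_=[onz(d,310+a/5,195+(b-300)/5,132)[:2] for a,b in [(172,415),(332,392),(355,520),(190,547)]]
print("ear",np.round(E_,1).tolist(),[np.linalg.norm(E_[i]-E_[i-1]).round(1) for i in range(4)],np.mean(E_,0))
hole=onz(d,366,227.8,132);print("hole",hole)
B=[onz(d,*p,z)[:2] for p,z in [((316.5,215.5),10)]];print(B)
# stand direction: ear edges
yv=(E_[0]-E_[1]+E_[3]-E_[2]);yv/=np.linalg.norm(yv);print("stand y",yv,np.degrees(np.arctan2(-yv[0],yv[1])))
f=onz(d,310+632/5,195+107/5,131);print("funnel",f,"hole+(-y)*150",hole[:2]-150*yv)
E
```

```text
rack [[492.0, 350.1], [515.9, 191.0], [447.0, 180.8], [423.9, 338.7]] [np.float64(69.0), np.float64(160.9), np.float64(69.7), np.float64(159.6)]
c [469.69347194 265.15320842] y [-0.14654657  0.98920377] holes [463.83160902 304.72135928] [475.55533487 225.58505755]
handle top pred px [175.31644343 276.33148357] crop [101.58221716 141.65741784]
handle top from crop(98,144) [462.89087988 306.046368   152.        ]
ear [[592.3, -27.4], [603.4, -93.8], [549.7, -102.8], [537.2, -35.1]] [np.float64(55.7), np.float64(67.3), np.float64(54.5), np.float64(68.9)] [570.64032573 -64.77850976]
hole [572.52731568 -72.06631414 132.        ]
[array([625.26231612,  28.05081626])]
stand y [-0.17394862  0.98475473] 10.017480027513992
funnel [ 599.89363398 -218.96038175  131.        ] hole+(-y)*150 [ 598.61960849 -219.77952362]
```

Request:
servo_tool --pt "1 3.3 1.8 0 0 0 0" --pt "1 3.3 1.8 0 0 0 0" --pt "1 3.3 1.8 0 0 0 0" --pt "1 3.3 1.8 0 0 0 0" --pt "1 3.3 1.8 0 0 0 0" --pt "1 3.3 1.8 0 0 0 0" --pt "1 3.3 1.8 0 0 0 0" --pt "1 3.3 1.8 0 0 0 0" --pt "1 3.3 1.8 0 0 0 0" --pt "1 3.2 1.7 0 0 0 0" --pt "1 0 0 0 0 0 8.5" --pt "1 0 0 0 0 0 8.5"

```text
clock: 1.3
position: [463.9, 302.6, 241.7]
ee_rot: [0.946, -0.324, -0.0, 0.001]
contact_force: [-0.0, 0.5, -0.2]
gripper_width: 85.4
```

Request:
servo_tool --pt "1 0 0 0 0 0 8.5" --pt "1 0 0 0 0 0 8.5" --pt "1 0 0 0 0 0 8.5" --pt "1 0 0 0 0 0 8.5" --pt "1 0 0 0 0 0 8.5" --pt "1 0 0 0 0 0 8.5" --pt "1 0 0 0 0 0 7" --pt "1 0 0 0 0 0 0" --pt "1 0 0 0 0 0 0"

```text
clock: 2.2
position: [463.3, 303.8, 242.0]
ee_rot: [-0.674, 0.738, 0.0, -0.0]
contact_force: [0.5, 0.1, 0.4]
gripper_width: 85.2
```

```bash
python3 - <<'E'
from bench import *
from h import *
s=read_state();print(s["position"],s["ee_rot"],s["joints"],s["contact_force"])
d=get_image("wrist");np.savez("pics/w1.npz",**d);cv2.imwrite("pics/w1.png",d["image"][:,:,::-1]);print(d["extrinsics"].round(3).tolist(),d["mtx"].round(0).tolist())
for p in [[463.8,304.7,152],[463.8,304.7,108]]: print(proj(d,p))
E
```

```text
[463.27457244 303.79453088 241.9842472 ] [-6.74389308e-01  7.38375882e-01  2.50008511e-05 -3.42945239e-04] [ 8.72940221e-01  2.64808617e-01 -1.68496825e-01 -1.54628787e-04
 -1.13816412e+00 -9.63396932e-01] [0.50917731 0.11825124 0.42397406]
[[-0.996, -0.087, -0.022, 458.424], [0.09, -0.962, -0.257, 239.809], [0.001, -0.258, 0.966, 373.554], [0.0, 0.0, 0.0, 1.0]] [[363.0, 0.0, 321.0], [0.0, 363.0, 244.0], [0.0, 0.0, 1.0]]
[320.94854277 253.38067723]
[320.82509316 236.91907874]
```

View pics/w1.png

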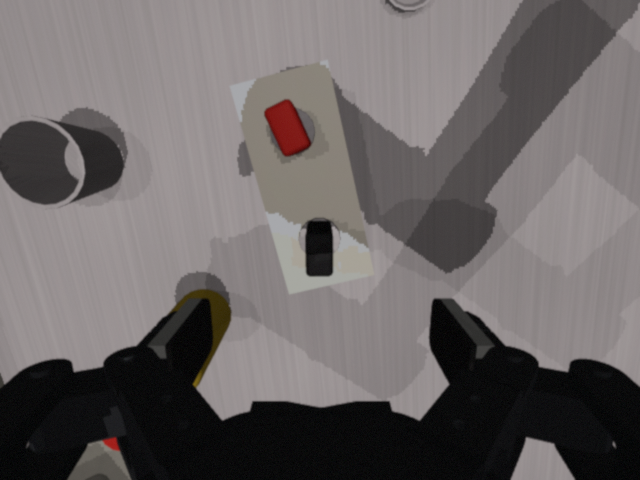

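```bash
python3 - <<'E'
from h import *
t=dict(np.load("pics/top0.npz"));print("bottle",onz(t,124.5,203.5,180))
d=dict(np.load("pics/w1.npz"));im=d["image"];g=im.max(2)
sub=(g[200:300,290:350]<60).astype(np.uint8);
c=max(cv2.findContours(sub,0,1)[0],key=cv2.contourArea)+np.array([290,200]);r=cv2.minAreaRect(c);print(r)
pts=cv2.boxPoints(r);print(pts.tolist())
print([onz(d,*p,152).round(1).tolist() for p in pts])
# column edges per row
for row in (228,240,255,265,272):
    k=np.where(g[row,290:350]<60)[0]+290;print(row,k.min(),k.max())
print("px of top face if at (463.8,304.7):",proj(d,[463.8,304.7,152]))
E
```

```text
bottle [601.19413503 405.02570517 180.        ]
((319.0, 247.5), (55.0, 26.0), 90.0)
[[306.0, 220.0], [332.0, 220.0], [332.0, 275.0], [306.0, 275.0]]
[[471.1, 282.3, 152.0], [455.0, 283.8, 152.0], [458.0, 319.9, 152.0], [474.7, 318.3, 152.0]]
228 307 330
240 306 331
255 306 331
265 306 331
272 307 331
px of top face if at (463.8,304.7): [320.94854277 253.38067723]
```

Request:
servo_tool --pt "1 -0.05 -0.13 1.5 0 0 0" --pt "1 0 0 2.5 0 0 0" --pt "1 0 0 2.5 0 0 0" --pt "1 0 0 2.5 0 0 0" --pt "1 0 0 1.5 0 0 0" --pt "1 0 0 1.1 0 0 0" --pt "1 0 0 0 0 0 0" --pt "0 0 0 0 0 0 0" --pt "0 0 0 0 0 0 0" --pt "0 0 0 0 0 0 0" --pt "0 0 0 0 0 0 0" --pt "0 0 0 0 0 0 0"

```text
clock: 3.45
position: [464.9, 304.5, 126.9]
ee_rot: [-0.674, 0.739, 0.0, 0.0]
contact_force: [-0.1, -0.0, -1.5]
gripper_width: 17.2
```

Request:
servo_tool --pt "0 0 0 0 0 0 0" --pt "0 0 0 0 0 0 0" --pt "0 0 0 0 0 0 0"

```text
clock: 3.75
position: [464.9, 304.5, 126.9]
ee_rot: [-0.674, 0.739, -0.0, 0.0]
contact_force: [-1.4, -0.3, 5.1]
gripper_width: 17.1
```

Request:
servo_tool --pt "0 0 0 -0.5 0 0 0" --pt "0 0 0 -1.5 0 0 0" --pt "0 0 0 -2 0 0 0" --pt "0 0 0 -2.5 0 0 0" --pt "0 0 0 -2.5 0 0 0" --pt "0 0 0 -2.5 0 0 0" --pt "0 0 0 -2 0 0 0" --pt "0 0 0 -1 0 0 0" --pt "0 0 0 -0.5 0 0 0" --pt "0 0 0 0 0 0 0" --pt "0 0 0 0 0 0 0"

```text
clock: 4.85
position: [464.2, 304.0, 274.9]
ee_rot: [-0.673, 0.739, 0.0, -0.001]
contact_force: [-1.0, 0.4, -1.9]
gripper_width: 17.2
```

```bash
python3 - <<'E'
from bench import *
from h import *
s=read_state();print(s["position"],s["ee_rot"],s["contact_force"],s["wrist_torque"])
for n in ("wrist","side"):
    d=get_image(n);np.savez(f"pics/{n}2.npz",**d);cv2.imwrite(f"pics/{n}2.png",d["image"][:,:,::-1])
    t=s["position"]-[0,0,110]
    print(n,proj(d,t),proj(d,t+[0,0,85]))
a=d["image"][60:300,100:420]
b=np.zeros((600,800,3),np.uint8);cv2.imwrite("pics/side2c.png",cv2.resize(a,(800,600),interpolation=cv2.INTER_CUBIC)[:,:,::-1])
E
```

```text
[464.2430512  303.96292254 274.89359183] [-6.73412955e-01  7.39265335e-01  1.12628038e-04 -1.32035930e-03] [-0.95424877  0.38814702 -1.94444622] [-0.05192255 -0.00961422  0.03989781]
wrist [321.33120149 244.11147934] [322.17007319 291.13941799]
side [214.08491045 185.07548214] [208.61935201 153.14298354]
```

View pics/side2c.png

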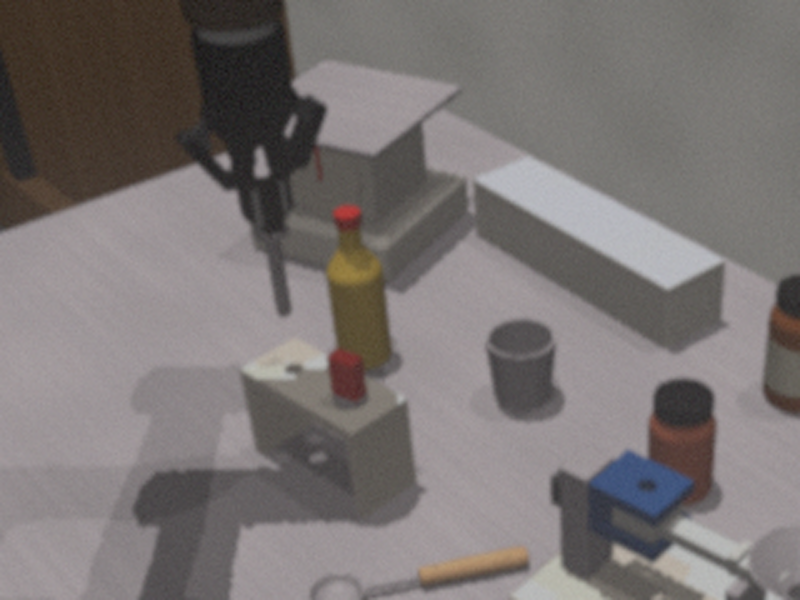

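The pin is held upright. Its tip is at full-image (213.6,185.2), against (214.1,185.1) predicted. The rack's left hole is empty and the red pin hasn't moved. The ear hole shows at about (359,254) in the side view.

```bash
python3 - <<'E'
from h import *
t=dict(np.load("pics/top0.npz"));s=dict(np.load("pics/side2.npz"))
for n,d,(u,v) in (("t",t,(366,228)),("s",s,(359,254))):
    g=d["image"].max(2)[v-4:v+5,u-4:u+5].astype(float);w=np.clip(np.percentile(g,70)-g,0,None);w[w<15]=0
    Y,X=np.mgrid[-4:5,-4:5];p=(u+(X*w).sum()/w.sum(),v+(Y*w).sum()/w.sum());print(n,p,onz(d,*p,132))
    if n=="t":pt=p
print(tri(t,pt,s,p))
E
```

```text
t (np.float64(365.12125249833446), np.float64(227.36708860759492)) [573.4010204  -70.25635431 132.        ]
s (np.float64(358.50401427297055), np.float64(253.8278322925959)) [571.64655805 -72.43724993 132.        ]
(array([573.7880938 , -70.4809671 , 129.58567051]), np.float64(0.28736643915110255))
```

Request:
servo_tool --pt "0 1.5 -0.6 0 0 0 0" --pt "0 3 -1.2 0 0 0 0" --pt "0 3.8 -1.5 0 0 0 0" --pt "0 3.8 -1.5 0 0 0 0" --pt "0 3.8 -1.5 0 0 0 0" --pt "0 3.8 -1.5 0 0 0 0" --pt "0 3.8 -1.5 0 0 0 0" --pt "0 3.8 -1.5 0 0 0 0" --pt "0 3.8 -1.5 0 0 0 0" --pt "0 3 -1.2 0 0 0 0" --pt "0 1.5 -0.5 0 0 0 0" --pt "0 0.8 -0.2 1.0 0 0 0"

```text
clock: 6.15
position: [573.0, -73.1, 266.8]
ee_rot: [-0.673, 0.74, -0.001, 0.001]
contact_force: [-0.6, -0.2, -1.6]
gripper_width: 17.3
```

Request:
servo_tool --pt "0 0 0 0.5 0 0 0" --pt "0 0 0 0 0 0 0" --pt "0 0 0 0 0 0 0"

```text
clock: 6.45
position: [572.1, -70.3, 261.1]
ee_rot: [-0.674, 0.739, 0.0, -0.0]
contact_force: [1.2, -0.7, -1.2]
gripper_width: 17.4
```

```bash
python3 - <<'E'
from bench import *
from h import *
s=read_state();print(s["position"],s["ee_rot"],s["contact_force"],s["wrist_torque"],s["joints"])
t=s["position"]-[0,0,110]
for n in ("wrist","side","top"):
    d=get_image(n);np.savez(f"pics/{n}3.npz",**d)
    print(n,proj(d,t),proj(d,[572.5,-71.5,132]))
    if n=="wrist":w=d["image"][120:360,160:480]
    if n=="side":b=d["image"][190:310,290:450]
cv2.imwrite("pics/w3c.png",cv2.resize(w,(800,600),interpolation=cv2.INTER_CUBIC)[:,:,::-1])
cv2.imwrite("pics/s3c.png",cv2.resize(b,(800,600),interpolation=cv2.INTER_CUBIC)[:,:,::-1])
E
```

```text
[572.11337206 -70.28348812 261.10619094] [-6.74090113e-01  7.38649067e-01  1.52055423e-04 -2.28552625e-04] [ 1.16545522 -0.71788362 -1.18467125] [0.02790067 0.02287435 0.03459761] [ 1.58672968e-01  2.89674942e-01 -8.44691719e-02 -3.53504715e-06
 -1.19720123e+00 -2.50003568e-01]
wrist [321.53040228 243.81079513] [320.76539873 235.63376751]
side [358.17118335 246.08543715] [358.48935634 253.42752302]
top [366.32080065 226.05084152] [365.72560068 227.8075598 ]
```

View pics/w3c.png

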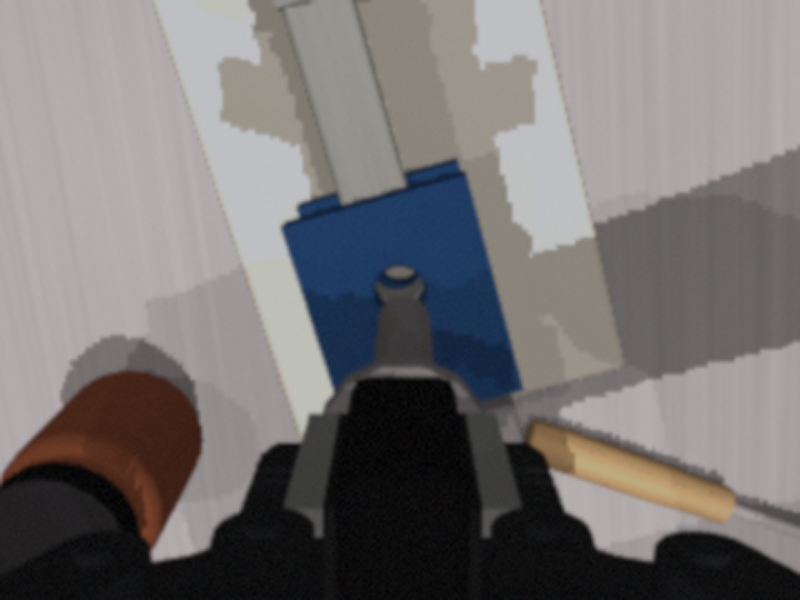

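View pics/s3c.png

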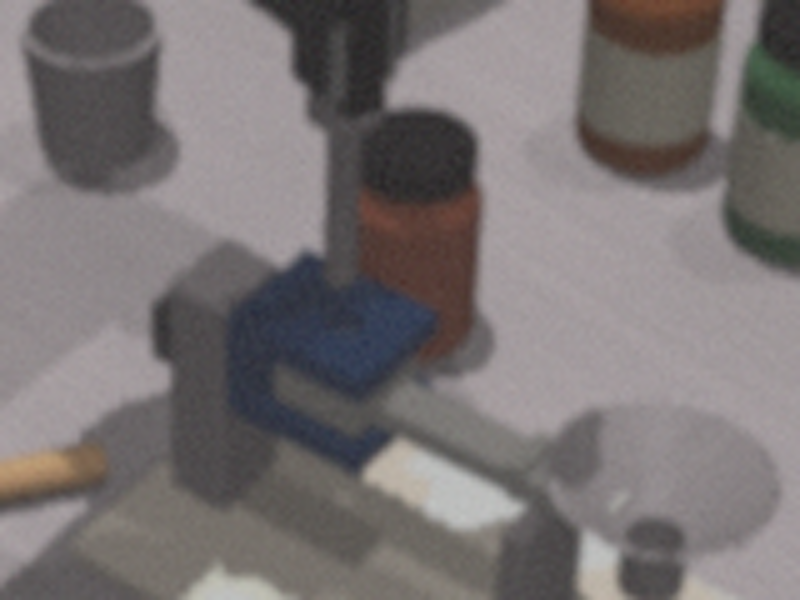

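Wrist view: the hole ring is centred at about crop (400,290), i.e. pixel (320,236), and the tip hangs just in front of it. That agrees with my estimate to within 1 mm. The side view also shows the pin over the ear. I'll correct by 1 mm and ease down.

Request:
servo_tool --pt "0 0.1 -0.05 0 0 0 0" --pt "0 0 0 0.3 0 0 0" --pt "0 0 0 0.3 0 0 0" --pt "0 0 0 0.3 0 0 0" --pt "0 0 0 0.3 0 0 0" --pt "0 0 0 0.2 0 0 0" --pt "0 0 0 0 0 0 0" --pt "0 0 0 0 0 0 0" --pt "0 0 0 0 0 0 0"

```text
clock: 7.5
position: [572.9, -72.4, 247.5]
ee_rot: [-0.673, 0.739, -0.0, 0.0]
contact_force: [0.2, -0.7, -1.8]
gripper_width: 17.5
```

Request:
servo_tool --pt "0 0 0 0.05 0 0 0" --pt "0 0 0 0.05 0 0 0" --pt "0 0 0 0 0 0 0" --pt "0 0 0 0 0 0 0"

```text
clock: 7.9
position: [572.7, -72.4, 246.3]
ee_rot: [-0.673, 0.739, -0.0, 0.0]
contact_force: [0.3, -0.9, -1.9]
gripper_width: 17.4
```

Request:
servo_tool --pt "0 -0.09 0 0 0 0 0" --pt "0 0 0 0.05 0 0 0" --pt "0 0 0 0.05 0 0 0" --pt "0 0 0 0 0 0 0" --pt "0 0 0 0 0 0 0"

```text
clock: 8.4
position: [572.8, -71.5, 245.3]
ee_rot: [-0.673, 0.739, 0.0, -0.0]
contact_force: [0.4, 0.2, -1.1]
gripper_width: 17.4
```

Request:
servo_tool --pt "0 0 0 0.04 0 0 0" --pt "0 0 0 0.04 0 0 0" --pt "0 0 0 0 0 0 0" --pt "0 0 0 0 0 0 0"

```text
clock: 8.8
position: [572.8, -71.5, 244.5]
ee_rot: [-0.673, 0.739, 0.0, -0.0]
contact_force: [-0.5, 0.0, -2.1]
gripper_width: 17.3
```

Request:
servo_tool --pt "0 0 0 0.04 0 0 0" --pt "0 0 0 0.04 0 0 0" --pt "0 0 0 0 0 0 0"

```text
clock: 9.1
position: [572.8, -71.5, 243.6]
ee_rot: [-0.673, 0.739, 0.0, -0.0]
contact_force: [-0.3, 0.9, -1.4]
gripper_width: 17.3
```

Request:
servo_tool --pt "0 0 0 0.04 0 0 0" --pt "0 0 0 0.04 0 0 0" --pt "0 0 0 0 0 0 0"

```text
clock: 9.4
position: [572.8, -71.5, 242.8]
ee_rot: [-0.673, 0.739, 0.0, -0.0]
contact_force: [-0.7, 0.4, -1.7]
gripper_width: 17.3
```

Request:
servo_tool --pt "0 0 0 0.03 0 0 0" --pt "0 0 0 0.03 0 0 0" --pt "0 0 0 0 0 0 0"

```text
clock: 9.7
position: [572.8, -71.5, 242.2]
ee_rot: [-0.673, 0.739, 0.0, -0.0]
contact_force: [0.5, -0.4, -1.0]
gripper_width: 17.3
```

Request:
servo_tool --pt "0 0 0 0.03 0 0 0" --pt "0 0 0 0.03 0 0 0" --pt "0 0 0 0 0 0 0"

```text
clock: 10.0
position: [572.8, -71.5, 241.7]
ee_rot: [-0.673, 0.739, 0.0, -0.0]
contact_force: [-0.7, -0.7, -1.1]
gripper_width: 17.4
```

Request:
servo_tool --pt "0 0 0 0.03 0 0 0" --pt "0 0 0 0 0 0 0"

```text
clock: 10.2
position: [572.8, -71.5, 241.4]
ee_rot: [-0.673, 0.739, 0.0, -0.0]
contact_force: [-0.1, 1.0, -1.1]
gripper_width: 17.3
```

Request:
servo_tool --pt "0 0 0 0.03 0 0 0" --pt "0 0 0 0 0 0 0"

```text
clock: 10.4
position: [572.8, -71.5, 241.1]
ee_rot: [-0.673, 0.739, 0.0, -0.0]
contact_force: [0.5, 0.4, -1.7]
gripper_width: 17.3
```

Request:
servo_tool --pt "0 0 0 0.03 0 0 0" --pt "0 0 0 0.03 0 0 0" --pt "0 0 0 0 0 0 0"

```text
clock: 10.7
position: [572.8, -71.5, 240.5]
ee_rot: [-0.673, 0.739, 0.0, -0.0]
contact_force: [0.7, 0.3, -1.4]
gripper_width: 17.4
```

Request:
servo_tool --pt "0 0 0 0.03 0 0 0" --pt "0 0 0 0 0 0 0"

```text
clock: 10.9
position: [572.8, -71.4, 240.2]
ee_rot: [-0.673, 0.739, 0.0, -0.0]
contact_force: [0.2, 0.2, -0.8]
gripper_width: 17.3
```

Request:
servo_tool --pt "0 0 0 0.03 0 0 0" --pt "0 0 0 0 0 0 0"

```text
clock: 11.1
position: [572.8, -71.5, 239.9]
ee_rot: [-0.673, 0.739, -0.0, -0.0]
contact_force: [0.1, -0.1, -2.1]
gripper_width: 17.1
```

Request:
servo_tool --pt "0 0 0 0.03 0 0 0" --pt "0 0 0 0 0 0 0"

```text
clock: 11.3
position: [572.8, -71.5, 239.6]
ee_rot: [-0.673, 0.739, -0.0, 0.0]
contact_force: [-0.5, -0.1, -1.0]
gripper_width: 17.3
```

Request:
servo_tool --pt "0 0 0 0.03 0 0 0" --pt "0 0 0 0.03 0 0 0" --pt "0 0 0 0 0 0 0"

```text
clock: 11.6
position: [572.9, -71.5, 239.1]
ee_rot: [-0.673, 0.739, -0.0, 0.0]
contact_force: [0.2, -0.5, -1.6]
gripper_width: 17.2
```

Request:
servo_tool --pt "0 0 0 0.03 0 0 0" --pt "0 0 0 0.03 0 0 0" --pt "0 0 0 0 0 0 0"

```text
clock: 11.9
position: [572.9, -71.6, 238.5]
ee_rot: [-0.674, 0.739, -0.0, 0.0]
contact_force: [0.8, -0.1, -1.0]
gripper_width: 17.4
```

Request:
servo_tool --pt "0 0 0 0.03 0 0 0" --pt "0 0 0 0.03 0 0 0" --pt "0 0 0 0 0 0 0"

```text
clock: 12.2
position: [572.9, -71.6, 238.0]
ee_rot: [-0.673, 0.739, -0.0, 0.0]
contact_force: [0.3, -0.9, -0.3]
gripper_width: 17.3
```

Request:
servo_tool --pt "0 0 0 0.03 0 0 0" --pt "0 0 0 0.03 0 0 0" --pt "0 0 0 0 0 0 0"

```text
clock: 12.5
position: [572.9, -71.6, 237.3]
ee_rot: [-0.673, 0.739, -0.0, 0.0]
contact_force: [-0.5, -2.1, -0.4]
gripper_width: 17.2
```

The force has gone to about -2 N in y, so the nose is in the hole and the rim is centring it. I'll comply by shifting slightly toward -y.

Request:
servo_tool --pt "0 0.03 0 0.03 0 0 0" --pt "0 0 0 0.02 0 0 0" --pt "0 0 0 0 0 0 0"

```text
clock: 12.8
position: [572.9, -71.8, 236.6]
ee_rot: [-0.673, 0.739, -0.0, 0.0]
contact_force: [0.5, -1.2, -0.7]
gripper_width: 17.4
```

Request:
servo_tool --pt "0 0 0 0.03 0 0 0" --pt "0 0 0 0.03 0 0 0" --pt "0 0 0 0 0 0 0" --pt "0 0 0 0 0 0 0"

```text
clock: 13.2
position: [572.8, -71.8, 236.1]
ee_rot: [-0.673, 0.739, -0.0, 0.0]
contact_force: [0.8, -0.5, -0.8]
gripper_width: 17.5
```

Request:
servo_tool --pt "0 0 0 0.06 0 0 0" --pt "0 0 0 0.06 0 0 0" --pt "0 0 0 0.06 0 0 0" --pt "0 0 0 0.06 0 0 0" --pt "0 0 0 0 0 0 0"

```text
clock: 13.7
position: [572.8, -71.8, 233.6]
ee_rot: [-0.673, 0.739, -0.0, 0.0]
contact_force: [0.4, -1.1, -1.0]
gripper_width: 17.6
```

Request:
servo_tool --pt "0 0 0 0.07 0 0 0" --pt "0 0 0 0.07 0 0 0" --pt "0 0 0 0.07 0 0 0" --pt "0 0 0 0.07 0 0 0" --pt "0 0 0 0 0 0 0"

```text
clock: 14.2
position: [572.8, -71.8, 230.8]
ee_rot: [-0.673, 0.739, -0.0, 0.0]
contact_force: [2.0, -2.6, -0.6]
gripper_width: 17.6
```

Request:
servo_tool --pt "0 0 0 0.08 0 0 0" --pt "0 0 0 0.08 0 0 0" --pt "0 0 0 0.08 0 0 0" --pt "0 0 0 0.08 0 0 0" --pt "0 0 0 0 0 0 0"

```text
clock: 14.7
position: [572.8, -71.8, 227.6]
ee_rot: [-0.673, 0.739, 0.0, -0.0]
contact_force: [1.9, -1.9, -0.8]
gripper_width: 17.2
```

Request:
servo_tool --pt "0 0.02 -0.02 0.05 0 0 0" --pt "0 0 0 0.05 0 0 0" --pt "0 0 0 0.05 0 0 0" --pt "0 0 0 0.05 0 0 0" --pt "0 0 0 0 0 0 0"

```text
clock: 15.2
position: [572.9, -71.9, 225.5]
ee_rot: [-0.673, 0.739, 0.0, -0.0]
contact_force: [0.2, -1.9, -0.8]
gripper_width: 17.6
```

Request:
servo_tool --pt "0 0 0 0.05 0 0 0" --pt "0 0 0 0.05 0 0 0" --pt "0 0 0 0.05 0 0 0" --pt "0 0 0 0 0 0 0"

```text
clock: 15.6
position: [572.9, -71.9, 224.0]
ee_rot: [-0.673, 0.739, 0.0, -0.0]
contact_force: [0.8, -2.0, -0.5]
gripper_width: 16.9
```

Request:
servo_tool --pt "0 0 0 0.04 0 0 0" --pt "0 0 0 0.04 0 0 0" --pt "0 0 0 0 0 0 0"

```text
clock: 15.9
position: [572.9, -72.0, 223.3]
ee_rot: [-0.673, 0.739, 0.0, -0.0]
contact_force: [1.1, -1.8, -1.0]
gripper_width: 17.5
```

Request:
servo_tool --pt "0 0 0 0.04 0 0 0" --pt "0 0 0 0.04 0 0 0" --pt "0 0 0 0 0 0 0"

```text
clock: 16.2
position: [572.9, -72.0, 222.5]
ee_rot: [-0.673, 0.739, 0.0, -0.0]
contact_force: [0.6, -0.6, -1.2]
gripper_width: 17.0
```

Request:
servo_tool --pt "0 0 0 0.04 0 0 0" --pt "0 0 0 0.04 0 0 0" --pt "0 0 0 0 0 0 0"

```text
clock: 16.5
position: [573.0, -72.0, 221.7]
ee_rot: [-0.673, 0.739, 0.0, -0.0]
contact_force: [0.1, -0.6, -0.4]
gripper_width: 17.0
```

Request:
servo_tool --pt "0 0 0 0.04 0 0 0" --pt "0 0 0 0.04 0 0 0" --pt "0 0 0 0 0 0 0"

```text
clock: 16.8
position: [573.0, -72.0, 220.9]
ee_rot: [-0.673, 0.739, 0.0, -0.0]
contact_force: [0.2, -1.6, -0.8]
gripper_width: 17.0
```

Request:
servo_tool --pt "0 0 0 0.04 0 0 0" --pt "0 0 0 0.04 0 0 0" --pt "0 0 0 0 0 0 0"

```text
clock: 17.1
position: [573.0, -72.0, 220.2]
ee_rot: [-0.673, 0.739, 0.0, 0.0]
contact_force: [-0.1, -0.9, -1.2]
gripper_width: 17.4
```

Request:
servo_tool --pt "0 0 0 0.04 0 0 0" --pt "0 0 0 0.04 0 0 0" --pt "0 0 0 0 0 0 0"

```text
clock: 17.4
position: [573.0, -72.0, 219.3]
ee_rot: [-0.673, 0.739, 0.0, -0.0]
contact_force: [0.0, -1.8, -0.9]
gripper_width: 17.3
```

Request:
servo_tool --pt "0 0 0 0.04 0 0 0" --pt "0 0 0 0.04 0 0 0" --pt "0 0 0 0 0 0 0"

```text
clock: 17.7
position: [573.0, -72.0, 218.5]
ee_rot: [-0.673, 0.739, 0.0, -0.0]
contact_force: [0.4, -1.1, -0.6]
gripper_width: 17.3
```

Request:
servo_tool --pt "0 0.01 0 0.06 0 0 0" --pt "0 0 0 0.06 0 0 0" --pt "0 0 0 0.06 0 0 0" --pt "0 0 0 0.06 0 0 0" --pt "0 0 0 0 0 0 0"

```text
clock: 18.2
position: [572.9, -72.0, 216.0]
ee_rot: [-0.673, 0.739, 0.0, -0.0]
contact_force: [-0.3, -0.8, -1.6]
gripper_width: 17.7
```

Request:
servo_tool --pt "0 0 0 0.08 0 0 0" --pt "0 0 0 0.08 0 0 0" --pt "0 0 0 0.08 0 0 0" --pt "0 0 0 0.08 0 0 0" --pt "0 0 0 0 0 0 0"

```text
clock: 18.7
position: [572.9, -72.1, 212.8]
ee_rot: [-0.673, 0.739, 0.0, -0.0]
contact_force: [0.8, -0.9, -1.6]
gripper_width: 17.4
```

Request:
servo_tool --pt "0 0 0 0.08 0 0 0" --pt "0 0 0 0.08 0 0 0" --pt "0 0 0 0.08 0 0 0" --pt "0 0 0 0.08 0 0 0" --pt "0 0 0 0 0 0 0"

```text
clock: 19.2
position: [572.9, -72.1, 209.6]
ee_rot: [-0.673, 0.739, 0.0, -0.0]
contact_force: [0.5, -1.2, -1.7]
gripper_width: 17.8
```

Request:
servo_tool --pt "0 0 0 0.08 0 0 0" --pt "0 0 0 0.08 0 0 0" --pt "0 0 0 0.08 0 0 0" --pt "0 0 0 0.08 0 0 0" --pt "0 0 0 0 0 0 0"

```text
clock: 19.7
position: [572.9, -72.1, 206.4]
ee_rot: [-0.673, 0.739, 0.0, -0.0]
contact_force: [1.3, -0.5, -2.1]
gripper_width: 17.4
```

Tip at about z = 96. I'll go gently into the lower ear (top at 92).

Request:
servo_tool --pt "0 0 0 0.07 0 0 0" --pt "0 0 0 0.07 0 0 0" --pt "0 0 0 0.06 0 0 0" --pt "0 0 0 0 0 0 0"

```text
clock: 20.1
position: [572.9, -72.1, 204.5]
ee_rot: [-0.673, 0.739, 0.0, -0.0]
contact_force: [0.6, -0.9, -2.2]
gripper_width: 17.6
```

Request:
servo_tool --pt "0 0 0 0.04 0 0 0" --pt "0 0 0 0.04 0 0 0" --pt "0 0 0 0 0 0 0"

```text
clock: 20.4
position: [573.0, -72.1, 203.8]
ee_rot: [-0.673, 0.739, -0.0, 0.0]
contact_force: [-0.7, -0.5, -1.5]
gripper_width: 17.7
```

Request:
servo_tool --pt "0 0 0 0.04 0 0 0" --pt "0 0 0 0.04 0 0 0" --pt "0 0 0 0 0 0 0"

```text
clock: 20.7
position: [573.0, -72.1, 203.0]
ee_rot: [-0.673, 0.739, 0.0, 0.0]
contact_force: [0.2, -0.3, -1.3]
gripper_width: 17.3
```

Request:
servo_tool --pt "0 0 0 0.04 0 0 0" --pt "0 0 0 0.04 0 0 0" --pt "0 0 0 0 0 0 0"

```text
clock: 21.0
position: [573.0, -72.1, 202.1]
ee_rot: [-0.673, 0.739, 0.0, -0.0]
contact_force: [0.4, -0.6, -2.2]
gripper_width: 17.4
```

Request:
servo_tool --pt "0 0 0 0.04 0 0 0" --pt "0 0 0 0.04 0 0 0" --pt "0 0 0 0 0 0 0"

```text
clock: 21.3
position: [572.9, -72.1, 201.3]
ee_rot: [-0.673, 0.739, 0.0, -0.0]
contact_force: [0.9, -0.8, -1.8]
gripper_width: 17.2
```

Request:
servo_tool --pt "0 0 0 0.04 0 0 0" --pt "0 0 0 0.04 0 0 0" --pt "0 0 0 0 0 0 0"

```text
clock: 21.6
position: [573.0, -72.1, 200.5]
ee_rot: [-0.673, 0.739, 0.0, -0.0]
contact_force: [0.1, -0.1, -1.6]
gripper_width: 17.4
```

Request:
servo_tool --pt "0 0 0 0.04 0 0 0" --pt "0 0 0 0.04 0 0 0" --pt "0 0 0 0 0 0 0"

```text
clock: 21.9
position: [573.0, -72.1, 199.7]
ee_rot: [-0.673, 0.739, 0.0, -0.0]
contact_force: [0.4, -0.3, -1.5]
gripper_width: 17.0
```

Request:
servo_tool --pt "0 0 0 0.04 0 0 0" --pt "0 0 0 0.04 0 0 0" --pt "0 0 0 0 0 0 0"

```text
clock: 22.2
position: [573.0, -72.1, 198.9]
ee_rot: [-0.673, 0.739, 0.0, -0.0]
contact_force: [0.1, -0.3, -1.7]
gripper_width: 17.2
```

Request:
servo_tool --pt "0 0 0 0.04 0 0 0" --pt "0 0 0 0.04 0 0 0" --pt "0 0 0 0.04 0 0 0" --pt "0 0 0 0 0 0 0"

```text
clock: 22.6
position: [573.0, -72.1, 197.7]
ee_rot: [-0.673, 0.739, 0.0, -0.0]
contact_force: [0.1, -0.7, -0.8]
gripper_width: 17.2
```

Request:
servo_tool --pt "0 0 0 0.08 0 0 0" --pt "0 0 0 0.08 0 0 0" --pt "0 0 0 0.08 0 0 0" --pt "0 0 0 0.08 0 0 0" --pt "0 0 0 0.08 0 0 0" --pt "0 0 0 0.08 0 0 0" --pt "0 0 0 0.08 0 0 0" --pt "0 0 0 0 0 0 0"

```text
clock: 23.4
position: [572.9, -72.1, 192.0]
ee_rot: [-0.673, 0.739, 0.0, -0.0]
contact_force: [1.1, -1.4, -1.7]
gripper_width: 17.0
```

Request:
servo_tool --pt "0 0 0 0.1 0 0 0" --pt "0 0 0 0.1 0 0 0" --pt "0 0 0 0.1 0 0 0" --pt "0 0 0 0.1 0 0 0" --pt "0 0 0 0.1 0 0 0" --pt "0 0 0 0.1 0 0 0" --pt "0 0 0 0.1 0 0 0" --pt "0 0 0 0.1 0 0 0" --pt "0 0 0 0.1 0 0 0" --pt "0 0 0 0 0 0 0"

```text
clock: 24.4
position: [572.9, -72.1, 183.0]
ee_rot: [-0.673, 0.739, 0.0, -0.0]
contact_force: [0.5, -0.4, -2.1]
gripper_width: 17.4
```

Request:
servo_tool --pt "0 0 0 0.1 0 0 0" --pt "0 0 0 0.1 0 0 0" --pt "0 0 0 0.1 0 0 0" --pt "0 0 0 0.1 0 0 0" --pt "0 0 0 0.1 0 0 0" --pt "0 0 0 0.1 0 0 0" --pt "0 0 0 0.1 0 0 0" --pt "0 0 0 0.1 0 0 0" --pt "0 0 0 0.1 0 0 0" --pt "0 0 0 0 0 0 0"

```text
clock: 25.4
position: [572.9, -72.1, 174.0]
ee_rot: [-0.673, 0.739, 0.0, -0.0]
contact_force: [0.8, -1.4, -2.0]
gripper_width: 17.3
```

Request:
servo_tool --pt "0 0 0 0.1 0 0 0" --pt "0 0 0 0.1 0 0 0" --pt "0 0 0 0.1 0 0 0" --pt "0 0 0 0.1 0 0 0" --pt "0 0 0 0.1 0 0 0" --pt "0 0 0 0.1 0 0 0" --pt "0 0 0 0.1 0 0 0" --pt "0 0 0 0.1 0 0 0" --pt "0 0 0 0.1 0 0 0" --pt "0 0 0 0.1 0 0 0" --pt "0 0 0 0.1 0 0 0" --pt "0 0 0 0.1 0 0 0"

```text
clock: 26.6
position: [573.0, -72.1, 162.1]
ee_rot: [-0.673, 0.739, 0.0, -0.0]
contact_force: [0.0, -0.8, -0.8]
gripper_width: 17.5
```

Request:
servo_tool --pt "0 0 0 0.05 0 0 0" --pt "0 0 0 0.05 0 0 0" --pt "0 0 0 0.05 0 0 0" --pt "0 0 0 0 0 0 0" --pt "0 0 0 0 0 0 0"

```text
clock: 27.1
position: [572.9, -72.1, 160.6]
ee_rot: [-0.673, 0.739, 0.0, -0.0]
contact_force: [1.0, -0.6, -2.4]
gripper_width: 17.2
```

Request:
servo_tool --pt "0 0 0 0.04 0 0 0" --pt "0 0 0 0.04 0 0 0" --pt "0 0 0 0 0 0 0"

```text
clock: 27.4
position: [573.0, -72.1, 159.9]
ee_rot: [-0.673, 0.739, -0.0, 0.0]
contact_force: [0.2, -1.3, -0.8]
gripper_width: 17.3
```

Request:
servo_tool --pt "0 0 0 0.03 0 0 0" --pt "0 0 0 0.03 0 0 0" --pt "0 0 0 0 0 0 0"

```text
clock: 27.7
position: [573.0, -72.1, 159.3]
ee_rot: [-0.673, 0.739, 0.0, 0.0]
contact_force: [-0.2, -0.9, -1.1]
gripper_width: 17.1
```

Request:
servo_tool --pt "0 0 0 0.04 0 0 0" --pt "0 0 0 0.04 0 0 0" --pt "0 0 0 0 0 0 0"

```text
clock: 28.0
position: [573.0, -72.1, 158.4]
ee_rot: [-0.673, 0.739, 0.0, -0.0]
contact_force: [0.4, -1.9, -0.7]
gripper_width: 17.4
```

Request:
servo_tool --pt "0 0 0 0.03 0 0 0" --pt "0 0 0 0.03 0 0 0" --pt "0 0 0 0 0 0 0"

```text
clock: 28.3
position: [573.0, -72.1, 157.9]
ee_rot: [-0.673, 0.739, 0.0, -0.0]
contact_force: [0.8, -1.3, -2.3]
gripper_width: 17.5
```

Request:
servo_tool --pt "0 0 0 0.03 0 0 0" --pt "0 0 0 0 0 0 0"

```text
clock: 28.5
position: [573.0, -72.1, 157.6]
ee_rot: [-0.673, 0.739, -0.0, 0.0]
contact_force: [0.3, -2.4, -1.0]
gripper_width: 17.5
```

Request:
servo_tool --pt "0 0 0 0.03 0 0 0" --pt "0 0 0 0 0 0 0"

```text
clock: 28.7
position: [573.0, -72.1, 157.3]
ee_rot: [-0.673, 0.739, -0.0, 0.0]
contact_force: [-0.1, -1.4, -1.3]
gripper_width: 17.2
```

Request:
servo_tool --pt "0 0 0 0.03 0 0 0" --pt "0 0 0 0 0 0 0"

```text
clock: 28.9
position: [573.0, -72.1, 157.0]
ee_rot: [-0.673, 0.739, 0.0, -0.0]
contact_force: [0.6, -0.7, -0.5]
gripper_width: 16.9
```

Request:
servo_tool --pt "0 0 0 0.03 0 0 0" --pt "0 0 0 0 0 0 0"

```text
clock: 29.1
position: [573.0, -72.1, 156.9]
ee_rot: [-0.674, 0.739, -0.0, 0.0]
contact_force: [0.2, -0.8, 0.7]
gripper_width: 17.3
```

Request:
servo_tool --pt "0 0 0 0.02 0 0 0" --pt "0 0 0 0 0 0 0"

```text
clock: 29.3
position: [573.0, -72.1, 156.9]
ee_rot: [-0.674, 0.739, -0.0, 0.0]
contact_force: [-1.7, -0.3, 1.5]
gripper_width: 17.5
```

Request:
servo_tool --pt "0 0 0 0.02 0 0 0" --pt "0 0 0 0 0 0 0"

```text
clock: 29.5
position: [573.0, -72.1, 156.9]
ee_rot: [-0.674, 0.739, -0.0, 0.0]
contact_force: [-1.9, -0.8, 4.6]
gripper_width: 17.2
```

Request:
servo_tool --pt "0 0 0 0.02 0 0 0" --pt "0 0 0 0 0 0 0"

```text
clock: 29.7
position: [573.0, -72.1, 156.8]
ee_rot: [-0.674, 0.739, -0.0, 0.0]
contact_force: [-2.7, -0.2, 6.2]
gripper_width: 17.3
```

The collar is seated: the height is as predicted (156.9) and the upward force is 6 N. I'll release and retreat straight up.

Request:
servo_tool --pt "0.5 0 0 0 0 0 0" --pt "0.7 0 0 0 0 0 0" --pt "0.7 0 0 0 0 0 0" --pt "0.7 0 0 0 0 0 0" --pt "0.7 0 0 0 0 0 0" --pt "0.7 0 0 0 0 0 0"

```text
clock: 30.3
position: [573.0, -72.1, 156.0]
ee_rot: [-0.673, 0.739, 0.0, -0.0]
contact_force: [1.6, 0.1, -0.4]
gripper_width: 59.7
```

Request:
servo_tool --pt "0.7 0 0 -0.5 0 0 0" --pt "0.7 0 0 -1 0 0 0" --pt "0.7 0 0 -2 0 0 0" --pt "0.7 0 0 -2.5 0 0 0" --pt "0.7 0 0 -2.5 0 0 0" --pt "0.7 0 0 -2 0 0 0" --pt "0.7 0 0 -1 0 0 0" --pt "0.7 0 0 0 0 0 0" --pt "0.7 0 0 0 0 0 0"

```text
clock: 31.2
position: [572.5, -72.0, 270.4]
ee_rot: [-0.673, 0.739, 0.001, -0.0]
contact_force: [-0.6, -0.0, -0.2]
gripper_width: 59.9
```

```bash
python3 - <<'E'
from bench import *
from h import *
d=get_image("side");np.savez("pics/side4.npz",**d)
w=get_image("wrist")
print("handle top/collar side px",proj(d,[572.9,-72,182]),proj(d,[572.9,-72,132]))
a=cv2.resize(d["image"][170:320,180:460],(800,430),interpolation=cv2.INTER_CUBIC)
b=cv2.resize(w["image"][120:360,160:480],(800,600))
cv2.imwrite("pics/s4.png",a[:,:,::-1]);cv2.imwrite("pics/w4.png",b[:,:,::-1])
t0=dict(np.load("pics/top0.npz"))["image"];t1=get_image("top")["image"]
s=read_state();print(s["position"],s["contact_force"])
E
```

```text
handle top/collar side px [359.42742919 234.44063599] [358.7982974  253.46080882]
[572.39430459 -72.11644467 269.75500953] [-0.08456987  0.51521752 -0.23991007]
```

View pics/s4.png

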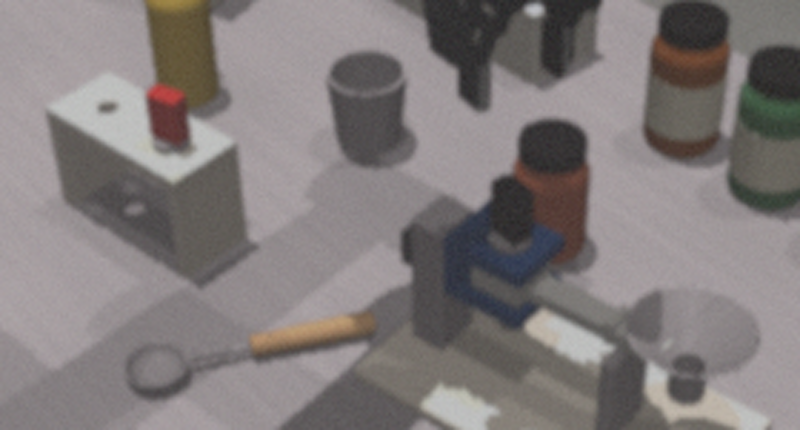

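View pics/w4.png

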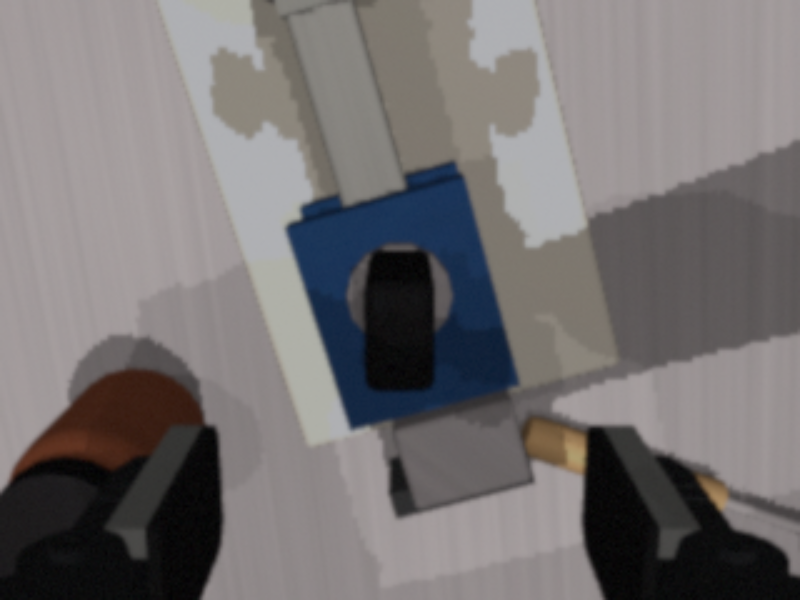

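The wrist view shows the collar flat on the blue ear, concentric around crop (400,295), with the gripper clear. In the side view the handle top is at full-image (359.6,233.5), against (359.4,234.4) predicted for a seated pin. The red pin, jars, cup, bottle and spoon are where they were.

```bash
python3 -c "
from bench import *
print(job_done())"
```

```text
the job is handed in; nothing more can be done
None
```

The black-handled pin is threaded through the upper ear, the funnel arm's eye and the lower ear. Its collar sits on the upper ear, and I have released it and handed the job in at about 31 s of the 72 s allowed.

- **Fit:** I located the hole by camera at about (573, -72) mm and eased the pin down in steps of 1 mm or less. The force readings at the end of each move stayed under about 3 N on the way in and reached 6 N when the collar seated. The collar touched at a tool height of 156.9 mm, exactly as predicted.
- **Last checks:** In the side view the handle top was within 1 px of where a seated pin should be. The wrist view showed the collar resting on the ear and centred, with the gripper clear and reading no contact force. The red pin and the other items looked unmoved in the last views. I did not run a numerical before-and-after comparison, and jar_b was outside those views.
- **Disagreements:** No checks failed. The top and side views of the hole differed by about 2 mm, so I used a value between them. I also corrected a 1 mm overshoot in y before the pin touched the ear.

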